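# Tip up the counterweighted magnifier

## Robot

A 6-joint arm with a two-finger parallel gripper is mounted at the origin on the work surface. World frame = base frame: x ahead of the robot, y to its left, z up, the work surface at z = 0. Lengths are in m, angles in rad, forces in N, time in s.
With the tool pointing down it reaches from about 0.25 to 0.775 m from the base axis. Payload 4 kg.
Tool frame: the origin (TCP) lies at the very end of the fingers, on their centre line; the grasp point (between the pads) lies 19 mm behind it (robot.hold_point_z is the distance from the TCP to the grasp point, in m); z points along the fingers, y is the line along which they close (so a half turn about z gives the same grasp; the last joint's range is limited). The gripper opens to 94 mm and grips with 3 to 60 N. Pads are 16 mm wide; open, the fingers measure 119 mm over their backs; the gripper's body (75 mm by 177 mm) begins 78 mm behind the grasp point.
Start: joints at [-1.393, 0.087, 1.371, -0, 1.684, -0.103], TCP at [0.152, -0.528, 0.206] pointing down, gripper open.
Joint ranges: [-3.1, 3.1], [-0.76, 2.03], [0.27, 2.55], [-1.08, 4.22], [0.17, 2.65], [-2.57, 2.57]. Speed limits (rad/s): [2.79, 2.79, 3.14, 3.14, 3.14, 3.14].

## Interface

Orientations are given as [roll, pitch, yaw] about the fixed x, y, z axes, in that order (R = Rz(yaw) Ry(pitch) Rx(roll)).
In Python, from bench import robot gives the robot as it stands.
- The arm moves only by the tool carry_out, never from a script. Its argument "steps" is a list of rows, each a list of 3 entries, a list of its own where there are three numbers: the shift along the tool's x, y, z in m, then the turn about the tool's z in units of 10 degrees (1.0 is 10 degrees), then the closure, from -1 (fully open) to 1 (shut). In form: [[[tx, ty, tz], roll, jaw], ...]. A call has 1 to 10 rows; each row is the pose to reach, as a shift and turn from the pose commanded when the call began, along the tool's axes at that moment; what a row does not reach only later rows make up. A row lasts 1/8 s, in which the tool goes at most 62.5 mm and 10.7 degrees, less where a joint would pass 70% of its speed; a pose out of reach is approached as far as the arm can. A call with a gripper value outside its range is refused whole. The fingers move at their own pace and stop on an object; the grip force is fixed at half the most. Time passes only in rows, so rows that repeat a pose let the fingers close. It gives the time, the measured TCP pose, the force, the opening and the grip force at its end, in the units of the state.
- robot.get_obs(): the state, without advancing time (a new reading comes with each control period).
- robot.snapshot(name): name is "scene" or "top"; returns a dict with "image" (480x640x3 uint8, red, green, blue), "z_map" (480x640 float32, m along the optical axis (not along the pixel's ray), 0 where there is no reading), "mtx" (3x3 intrinsics, pixels), "D" ([k1, k2, p1, p2, k3] as OpenCV has them; the pictures are not rectified), "R" (3x3) and "t" (3): a world point X has camera coordinates R X + t. Camera axes: x right, y down, z forward; pixel columns grow to the right and rows downward; lengths in m; the calibration is good to about 2 mm. A picture is of the moment at which its call begins.
- robot.close_job(): hands the job in; it is judged then, once.
The state is a dict: "time": time; "joint_positions": joint angles; "qvel": joint speeds; "joint_torque": joint torques, N m; "tool_pos": TCP position; "ee_rot": TCP orientation; "wrist_force": force on the tool from outside, world axes, zero at the start; "wrist_torque": the same for the moment, N m; "width": finger opening in m; "finger_force": force on a finger pad.
Only numpy, scipy, OpenCV 4.12 (cv2) and the standard library are available. Lean on these libraries where they do the work, as an engineer would, in place of code of your own. Each camera call takes 0.05 s, during which the arm holds its last target. There are 200 camera calls.

## Task

With the fingers, gently push the magnifier's crossbar handle up until the arm passes its balance point and tips back to its stop, so that it stays raised clear of the specimen. Do not grip the handle, and leave the specimen, the bottle and the beaker where they stand.

Things in the scene. Friction and masses are not known exactly. Their poses are not given: they have to be found in the camera images.
- lens_arm (a joint): hinge angle of the magnifier arm, rad: 0 = lying level over the stage, where it rests by its own weight; grows as the handle rises; 1.75 = tipped back at its stop, just past upright. Below its balance point, about 0.78 rad, the arm falls shut; above it, it falls open by itself. The hinge is damped; lifting takes some 1.2 to 4 N at the handle, most at the start.
- hinge (a point): middle of the hinge axis, 130 mm above the bench, between two 12 mm thick cheeks (inner faces 44 mm either side, 36 mm deep) that rise to 148 mm. Frame of the fixed stand: z up, y along the axis, -x along the lowered arm towards the handle (towards the robot's right, world -y, give or take 25 degrees).
- handle (a point): black round crossbar at the free end of the arm, 14 mm in diameter, 80 mm long; origin at its centre, its y axis along the bar, parallel to the hinge. 170 mm from the hinge axis, so 130 mm above the bench when down, with free space in front, beside and beneath. A flat bar 14 mm wide joins its middle to the lens ring (84 mm across, 12 mm thick, centred 95 mm from the axis).
- specimen_mid (a point): centre of a loose wooden disc, 48 mm across and 12 mm thick, lying on the stage below the lens (stage top 18 mm above the bench). To be left alone.
- bottle_mid (a point): centre (35 mm up) of a loose small bottle, 32 mm across, 70 mm tall, standing on the bench to one side of the stand. To be left alone.
- beaker_mid (a point): centre (35 mm up) of a loose glass beaker, 60 mm across, 70 mm tall, standing on the bench to the other side of the stand. To be left alone.
- counterweight (a point): centre of the steel counterweight, a cylinder 44 mm across and 40 mm long that stands on a stub above the hinge (60 mm above and 20 mm behind the axis when the arm is down) and swings over backwards, away from the handle side, as the arm rises.
- stage (a point): top of the stand's off-white base plate right below the lens, 18 mm above the bench. The plate is 210 x 150 x 18 mm and runs from 150 mm on the handle side of the hinge axis to 60 mm behind it.

How it is judged:
On the way, in this order (a step that is already met when the one before it is completed fails the run):
1. the fingers push the handle up off its rest (value of joint lens_arm between 0.15 and 0.9 rad and contact force between the fingers and lens_arm_c0 above 0.3 N), for 0.05 s.
2. the arm has tipped back to its stop (value of joint lens_arm above 1.65 rad), for 0.2 s.
At the end, for the whole second after the job is handed in: The magnifier arm rests tipped back at its stop (hinge above 1.65 rad of 1.75) and still, untouched; specimen, bottle and beaker are within 15 mm of where they began (value of joint lens_arm above 1.65 rad and velocity of joint lens_arm between -0.1 and 0.1 rad/s and distance of each of specimen_mid, bottle_mid, beaker_mid from where it was at the start of the episode below 0.015 m).
It fails at once if the handle is squeezed or shoved hard (over 30 N between fingers and handle) (contact force between the fingers and lens_arm_c0 above 30 N).
It fails at once if the arm is flung (hinge faster than 3.5 rad/s) (velocity of joint lens_arm above 3.5 rad/s).
It fails at once if the specimen is moved or lifted by more than 15 mm (distance of specimen_mid from where it was at the start of the episode above 0.015 m).
It fails at once if the bottle is moved or lifted by more than 15 mm (distance of bottle_mid from where it was at the start of the episode above 0.015 m).
It fails at once if the beaker is moved or lifted by more than 15 mm (distance of beaker_mid from where it was at the start of the episode above 0.015 m).
It also fails if it takes over 45 s, if anything falls off the work surface, if the arm or the gripper's body presses on something with over 40 N, if the wrist force passes 120 N, or if a joint passes its speed limit or range.

## Working session

There is one attempt and no reset: what is moved stays moved. The work goes in short steps, Python scripts to look and compute and a tool call to move; the robot and the scene stay as the last step left them, time stands still between calls to the robot, and variables do not carry over. Pictures are saved under pics/ and viewed, at most 10 in all, crops included, and the job is handed in when it is done.

Besides the shell and the picture viewer there is one more tool, called as a command line: name --argument value ..., lists and objects as JSON in quotes. carry_out: Moves the arm, as the interface text tells. Its arguments: {"type":"object","properties":{"steps":{"type":"array","items":{"type":"array"}}},"required":["steps"]}

```bash
mkdir -p pics; cat > h.py <<'E'
import numpy as np, cv2
from bench import robot
def snap(n,f=None):
    s=robot.snapshot(n)
    if f: cv2.imwrite(f'pics/{f}.png',cv2.cvtColor(s['image'],cv2.COLOR_RGB2BGR))
    return s
def cloud(s):
    h,w=s['z_map'].shape
    u,v=np.meshgrid(np.arange(w),np.arange(h))
    p=np.stack([u,v],-1).reshape(-1,1,2).astype(np.float64)
    n=cv2.undistortPoints(p,np.array(s['mtx']),np.array(s['D'])).reshape(h,w,2)
    z=s['z_map'].astype(float)
    c=np.dstack([n*z[...,None],z])
    X=(c-np.array(s['t']))@np.array(s['R'])
    X[z==0]=np.nan
    return X
E
python3 - <<'E'
from h import *
a=snap('scene','s1');b=snap('top','t1')
for s in(a,b): print(-np.array(s['R']).T@np.array(s['t']))
o=robot.get_obs();print({k:np.round(v,3) for k,v in o.items()})
E
```

```text
[1.09739687 0.11581221 0.85733123]
[0.43025118 0.0644421  0.77582451]
{'time': np.float64(0.1), 'joint_positions': array([-1.393,  0.088,  1.372, -0.   ,  1.684, -0.103]), 'qvel': array([ 0.001, -0.001, -0.002,  0.001, -0.001,  0.001]), 'joint_torque': array([ 2.0000e-03, -3.4125e+01, -3.0330e+01,  7.2000e-02,  3.0000e-02,
       -0.0000e+00]), 'tool_pos': array([ 0.152, -0.528,  0.204]), 'ee_rot': array([-3.14 , -0.   ,  0.281]), 'wrist_force': array([-0.351, -0.184,  0.088]), 'wrist_torque': array([-0.029, -0.034, -0.015]), 'finger_force': np.float64(0.0), 'width': np.float64(0.094)}
```

View pics/s1.png

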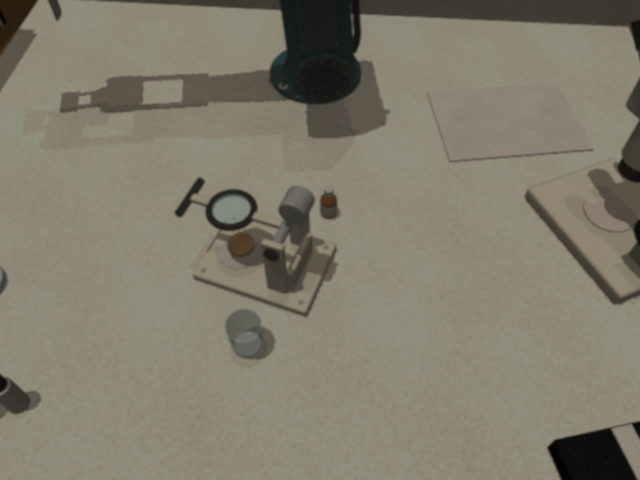

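View pics/t1.png

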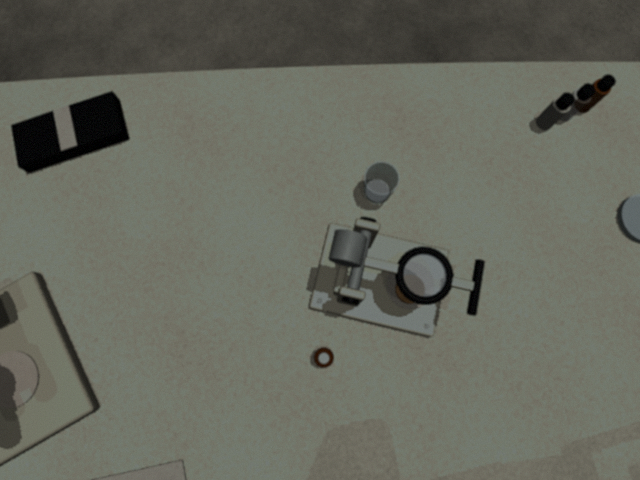

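The scene view shows the handle at (190,197) and the lens at (232,208). In the top view the handle runs from (479,262) to (472,313), with the hinge near (356,268), the beaker at (380,185) and the bottle at (323,357).

```bash
python3 - <<'E'
from h import *
for n in('top','scene'):
    s=snap(n);X=cloud(s);im=s['image'].astype(int)
    m=(X[...,2]>.11)&(X[...,2]<.16)&(im.max(-1)<70)
    k,l,st,c=cv2.connectedComponentsWithStats(m.astype(np.uint8))
    for i in range(1,k):
        if st[i,4]<30: continue
        P=X[l==i];mu=np.median(P,0);e=np.linalg.svd(P[:,:2]-P[:,:2].mean(0),full_matrices=False)
        print(n,c[i].round(),st[i,4],mu.round(4),P.mean(0).round(4),e[2][0].round(3),np.ptp(P@np.r_[e[2][0],0]).round(3))
    for nm,(u,v) in dict(top=dict(bottle=(323,357),beaker=(380,185),h1=(368,222),h2=(350,296),ha=(479,265),hb=(476,287),hc=(472,311),cw=(348,245),spec=(401,296)),scene=dict(ha=(199,184),hb=(190,197),hc=(181,211),bottle=(328,203),lens=(232,208)))[n].items(): print(nm,X[v,u].round(4))
E
```

```text
top [368. 219.] 45 [ 0.6004 -0.0064  0.1411] [ 0.6006 -0.0066  0.141 ] [-0.261 -0.965] 0.022
top [365. 239.] 199 [ 5.827e-01 -2.000e-04  1.357e-01] [ 0.5721 -0.0015  0.1345] [-0.994  0.106] 0.067
top [424. 276.] 1243 [ 0.5142 -0.0808  0.1352] [ 0.516  -0.0814  0.135 ] [-0.899  0.438] 0.082
top [475. 287.] 511 [ 0.496  -0.1538  0.1359] [ 0.4974 -0.1535  0.1355] [-0.965  0.262] 0.08
top [351. 276.] 62 [0.5205 0.0228 0.1359] [0.5202 0.0219 0.1356] [-0.936  0.351] 0.031
top [359. 282.] 30 [0.5109 0.0106 0.1348] [0.5108 0.0103 0.1346] [-0.958  0.285] 0.02
top [349. 299.] 131 [0.4868 0.0263 0.1399] [0.4875 0.0257 0.1372] [0.341 0.94 ] 0.034
bottle [0.408  0.065  0.0674]
beaker [ 0.6992 -0.0471  0.0036]
h1 [ 0.5941 -0.0055  0.148 ]
h2 [0.4906 0.025  0.1457]
ha [ 0.5283 -0.1615  0.1368]
hb [ 0.497  -0.1533  0.1382]
hc [ 0.464  -0.1446  0.1366]
cw [0.5482 0.0286 0.2125]
spec [ 0.4986 -0.0654  0.0293]
scene [323.  86.] 1159 [0.2123 0.0353 0.1391] [0.2109 0.0347 0.1379] [-0.173  0.985] 0.123
scene [628. 173.] 247 [0.4006 0.548  0.1501] [0.3981 0.5494 0.15  ] [0.767 0.642] 0.044
scene [189. 197.] 284 [ 0.5043 -0.1563  0.1358] [ 0.5013 -0.1557  0.135 ] [ 0.964 -0.267] 0.079
scene [230. 211.] 679 [ 0.5265 -0.0832  0.1353] [ 0.523  -0.0837  0.135 ] [0.987 0.16 ] 0.08
scene [637. 229.] 87 [0.4897 0.5549 0.1209] [0.4908 0.555  0.122 ] [0.887 0.463] 0.019
scene [289. 225.] 49 [0.5465 0.0134 0.1363] [0.5466 0.0132 0.1381] [ 0.957 -0.289] 0.021
scene [273. 255.] 252 [ 0.599  -0.0041  0.1324] [ 0.5988 -0.0043  0.1309] [0.115 0.993] 0.034
ha [ 0.4727 -0.1455  0.1356]
hb [ 0.4986 -0.1553  0.1319]
hc [ 0.5305 -0.1622  0.1341]
bottle [0.4194 0.0635 0.0465]
lens [ 0.5163 -0.0828  0.1332]
```

carry_out --steps '[[[0.05,-0.027,0],-0.8,1],[[0.1,-0.054,0],-1.6,1],[[0.15,-0.081,0],-2.4,1],[[0.2,-0.108,0],-3.2,1],[[0.25,-0.135,0],-4.0,1],[[0.3,-0.162,0],-4.8,1],[[0.35,-0.189,0],-5.6,1],[[0.414,-0.224,0],-5.87,1],[[0.414,-0.224,0],-5.87,1],[[0.414,-0.224,0],-5.87,1]]'

```text
time: 1.45
tool_pos: [0.4881, -0.1983, 0.2051]
ee_rot: [-3.141, 0.001, 1.306]
wrist_force: [0.2, -0.5, -0.7]
width: 0.0007
finger_force: 0.0
```

carry_out --steps '[[[0,0,0.04],0,1],[[0,0,0.08],0,1],[[0,0,0.105],0,1],[[0.01,0,0.105],0,1],[[0.02,0,0.105],0,1],[[0.024,0,0.105],0,1],[[0.026,0,0.105],0,1],[[0.028,0,0.105],0,1],[[0.028,0,0.105],0,1]]'

```text
time: 2.58
tool_pos: [0.4957, -0.1717, 0.1008]
ee_rot: [3.141, 0.001, 1.305]
wrist_force: [0.8, -1.9, 0.1]
width: 0.0006
finger_force: 0.2
```

```bash
python3 - <<'E'
from h import *
s=snap('top','t2')
cv2.imwrite('pics/t2c.png',cv2.resize(cv2.cvtColor(s['image'],cv2.COLOR_RGB2BGR)[180:380,300:560],None,fx=3,fy=3))
s=snap('scene')
cv2.imwrite('pics/s2c.png',cv2.resize(cv2.cvtColor(s['image'],cv2.COLOR_RGB2BGR)[90:290,110:370],None,fx=3,fy=3))
E
```

```text
(no output)
```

View pics/s2c.png

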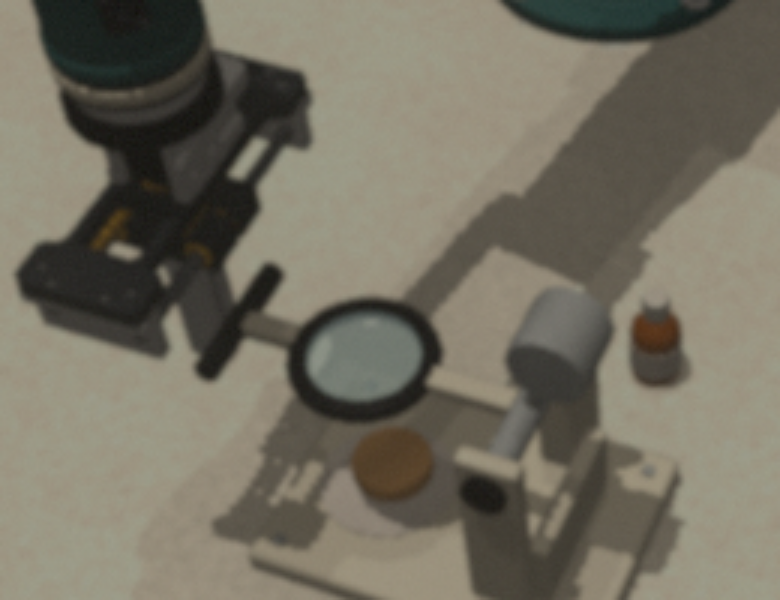

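The closed fingers stand just in front of the crossbar's middle (crop about (225,315)). I'll press gently next.

carry_out --steps '[[[0.001,0,0],0,1],[[0.002,0,0],0,1],[[0.002,0,0],0,1]]'

```text
time: 3.05
tool_pos: [0.4955, -0.1715, 0.1006]
ee_rot: [3.141, 0.004, 1.304]
wrist_force: [-2.6, -6.1, 0.3]
width: 0.0003
finger_force: 3.1
```

carry_out --steps '[[[0.001,0,0],0,1],[[0.002,0,0],0,1],[[0.002,0,-0.002],0,1],[[0.002,0,-0.004],0,1],[[0.002,0,-0.006],0,1],[[0.002,0,-0.006],0,1]]'

```text
time: 3.8
tool_pos: [0.4955, -0.1715, 0.1064]
ee_rot: [-3.142, 0.008, 1.303]
wrist_force: [-2.0, -10.7, -1.3]
width: 0.0005
finger_force: 5.2
```

carry_out --steps '[[[0.001,0,-0.002],0,1],[[0.002,0,-0.004],0,1],[[0.002,0,-0.006],0,1],[[0.002,0,-0.008],0,1]]'

```text
time: 4.3
tool_pos: [0.4956, -0.1711, 0.1146]
ee_rot: [3.142, 0.011, 1.302]
wrist_force: [-3.5, -13.1, -1.0]
width: 0.0003
finger_force: 6.9
```

```bash
python3 - <<'E'
from h import *
s=snap('scene');X=cloud(s)
for u,v in [(199,184),(181,211),(184,207),(197,187)]: print(X[v,u].round(4))
cv2.imwrite('pics/s3c.png',cv2.resize(cv2.cvtColor(s['image'],cv2.COLOR_RGB2BGR)[150:250,130:260],None,fx=6,fy=6))
E
```

```text
[ 0.3565 -0.1942  0.0013]
[ 0.426  -0.2135  0.0007]
[ 4.152e-01 -2.104e-01 -1.000e-04]
[ 0.3656 -0.1959  0.0026]
```

View pics/s3c.png

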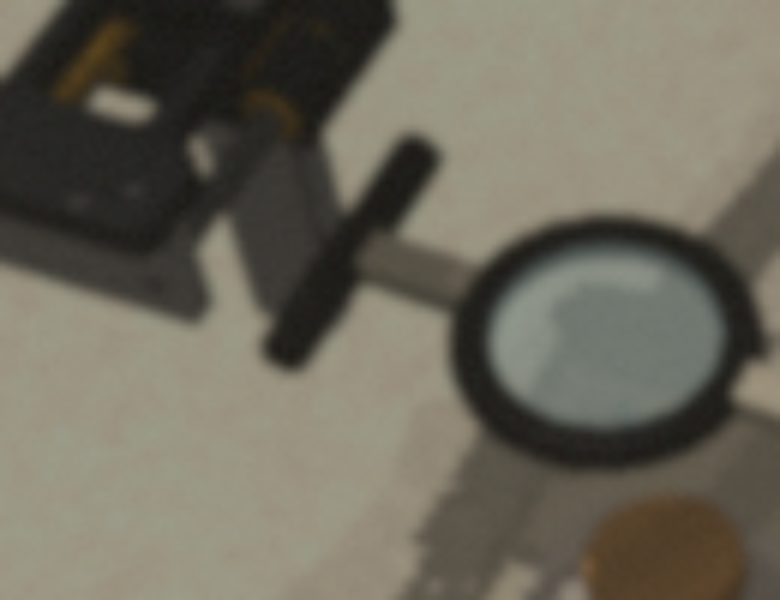

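```bash
cat >> h.py <<'E'
def ang():
    "hinge angle from handle-coloured dark points near the bar's swing plane"
    H=np.array([.544,.009,.13]);ex=np.array([-.263,-.965,0]);ey=np.array([.965,-.263,0])
    for n in('scene','top'):
        s=snap(n);X=cloud(s)-H;im=s['image']
        y=X@ey;x=X@ex;r=np.hypot(x,X[...,2])
        m=(abs(y)>16)&(abs(y)<38)&(r>.15)&(r<.19)&(x>-.05)&(X[...,2]>-.03)&(im.max(-1)<75)
        a=np.arctan2(X[...,2],x)[m]
        print(n,m.sum(),np.percentile(a,[10,50,90]).round(3), np.median(r[m]).round(3))
E
python3 -c "
from h import *
ang()"
```

```text
Traceback (most recent call last):
  File "h.py", line 25, in ang
    print(n,m.sum(),np.percentile(a,[10,50,90]).round(3), np.median(r[m]).round(3))
                    ~~~~~~~~~~~~~^^^^^^^^^^^^^^
IndexError: index -1 is out of bounds for axis 0 with size 0
```

```bash
python3 -c "
from h import *
for n,b in (('scene',(165,215,165,220)),):
    s=snap(n);X=cloud(s);im=s['image']
    print(s['z_map'][170:215:5,175:205:3].round(2))
    for u,v in [(198,177),(179,206),(190,190),(196,180),(181,204),(232,203)]: print(u,v,X[v,u].round(4),im[v,u])
"
```

```text
[[0.86 0.86 0.87 1.17 1.17 1.17 1.17 1.17 1.17 1.17]
 [0.9  0.91 0.92 0.93 1.16 1.16 1.16 0.96 0.96 0.96]
 [0.91 0.92 0.93 0.94 1.15 0.96 0.95 0.95 0.96 1.16]
 [0.92 0.92 0.93 0.94 0.95 0.94 0.95 0.95 1.15 1.15]
 [0.93 0.93 0.94 0.94 0.94 0.94 0.94 0.94 0.95 1.14]
 [0.94 0.94 0.94 0.93 0.94 0.94 0.94 0.94 0.94 0.94]
 [0.95 0.93 0.93 0.93 0.94 1.12 1.12 1.12 1.13 0.94]
 [0.92 0.92 0.93 1.11 1.11 1.12 1.12 1.12 1.12 1.12]
 [0.93 0.92 1.11 1.11 1.11 1.11 1.11 1.11 1.11 1.11]]
198 177 [ 0.4699 -0.1454  0.1495] [28 27 23]
179 206 [ 0.5321 -0.1622  0.1484] [34 34 28]
190 190 [ 0.4977 -0.1525  0.1483] [52 47 41]
196 180 [ 0.4774 -0.1469  0.1504] [32 32 26]
181 204 [ 0.5268 -0.1605  0.1472] [30 29 23]
232 203 [ 0.513  -0.0823  0.1418] [115 122 114]
```

carry_out --steps '[[[0.0,0,-0.003],0,1],[[0.0005,0,-0.006],0,1],[[0.001,0,-0.009],0,1],[[0.0015,0,-0.012],0,1],[[0.002,0,-0.015],0,1],[[0.003,0,-0.018],0,1],[[0.0035,0,-0.021],0,1]]'

```text
time: 5.32
tool_pos: [0.4964, -0.1683, 0.1362]
ee_rot: [3.141, 0.012, 1.302]
wrist_force: [-5.2, -14.9, 1.9]
width: 0.0006
finger_force: 7.5
```

```bash
python3 -c "
from h import *
s=snap('scene');X=cloud(s)-np.array([.544,.009,.13]);im=s['image']
y=X@np.array([.965,-.263,0]);x=X@np.array([-.263,-.965,0]);z=X[...,2];r=np.hypot(x,z)
m=(abs(y)>20)&(abs(y)<36)
m=(abs(y)>.020)&(abs(y)<.036)&(r>.155)&(r<.185)&(z>-.03)&(im.max(-1)<75)
print(m.sum(),np.percentile(np.arctan2(z,x)[m],[10,50,90]))
"; sed -i 's/(abs(y)>16)&(abs(y)<38)/(abs(y)>.02)\&(abs(y)<.036)/; s/,.top.):/,):/' h.py
```

```text
136 [0.21095465 0.2337712  0.24424913]
```

carry_out --steps '[[[0.0,0,-0.004],0,1],[[0.001,0,-0.008],0,1],[[0.002,0,-0.012],0,1],[[0.003,0,-0.016],0,1],[[0.004,0,-0.02],0,1],[[0.0055,0,-0.024],0,1],[[0.007,0,-0.028],0,1],[[0.008,0,-0.032],0,1],[[0.01,0,-0.036],0,1],[[0.0115,0,-0.04],0,1]]'

```text
time: 6.62
tool_pos: [0.5, -0.1556, 0.1769]
ee_rot: [3.14, 0.009, 1.302]
wrist_force: [-3.6, -9.7, 4.1]
width: 0.0004
finger_force: 5.5
```

```bash
python3 -c "
from h import *
ang()"
```

```text
scene 151 [0.455 0.471 0.485] 0.172
```

carry_out --steps '[[[0.002,0,-0.004],0,1],[[0.004,0,-0.008],0,1],[[0.006,0,-0.012],0,1],[[0.008,0,-0.016],0,1],[[0.0105,0,-0.02],0,1],[[0.013,0,-0.024],0,1],[[0.0155,0,-0.028],0,1],[[0.018,0,-0.032],0,1],[[0.0205,0,-0.035],0,1],[[0.0225,0,-0.037],0,1]]'

```text
time: 7.92
tool_pos: [0.5064, -0.1329, 0.2149]
ee_rot: [3.139, 0.007, 1.302]
wrist_force: [-3.3, -8.2, 6.0]
width: 0.0005
finger_force: 4.0
```

```bash
python3 -c "
from h import *
ang()"
```

```text
scene 153 [0.714 0.725 0.737] 0.173
```

carry_out --steps '[[[0.004,0,-0.004],0,1],[[0.008,0,-0.007],0,1],[[0.012,0,-0.011],0,1],[[0.016,0,-0.015],0,1],[[0.02,0,-0.018],0,1],[[0.024,0,-0.021],0,1],[[0.028,0,-0.024],0,1],[[0.032,0,-0.027],0,1],[[0.035,0,-0.03],0,1],[[0.035,0,-0.03],0,1]]'

```text
time: 9.22
tool_pos: [0.5163, -0.0956, 0.2429]
ee_rot: [3.141, 0.0, 1.306]
wrist_force: [0.0, 0.2, -0.2]
width: 0.0005
finger_force: 0.0
```

```bash
python3 -c "
from h import *
ang()"
```

```text
scene 179 [1.108 1.135 1.147] 0.176
```

Contact is gone and the arm is past its balance point, falling open by itself. I'll back away and let it settle.

carry_out --steps '[[[-0.02,0,0],0,1],[[-0.05,0,0],0,1],[[-0.08,0,0],0,1],[[-0.1,0,0],0,1],[[-0.1,0,0],0,1],[[-0.1,0,0],0,1],[[-0.1,0,0],0,1],[[-0.1,0,0],0,1],[[-0.1,0,0],0,1],[[-0.1,0,0],0,1]]'

```text
time: 10.52
tool_pos: [0.4899, -0.1921, 0.2425]
ee_rot: [3.142, 0.0, 1.306]
wrist_force: [0.7, -0.6, 1.0]
width: 0.0005
finger_force: 0.0
```

carry_out --steps '[[[0,0,0],0,1],[[0,0,0],0,1],[[0,0,0],0,1],[[0,0,0],0,1],[[0,0,0],0,1],[[0,0,0],0,1],[[0,0,0],0,1],[[0,0,0],0,1],[[0,0,0],0,1],[[0,0,0],0,1]]'

```text
time: 11.78
tool_pos: [0.4898, -0.1923, 0.2425]
ee_rot: [3.142, 0.0, 1.305]
wrist_force: [0.2, 0.0, 0.0]
width: 0.0011
finger_force: 0.0
```

```bash
python3 -c "
from h import *
ang(); snap('scene','s9')"
```

```text
scene 192 [1.713 1.745 1.772] 0.176
```

View pics/s9.png

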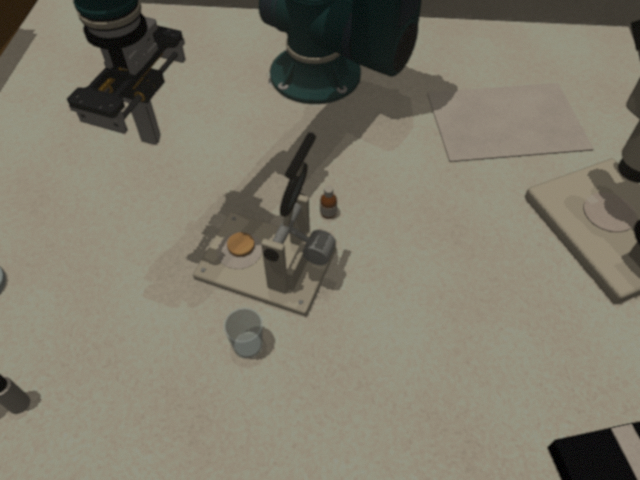

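The arm stands upright at its stop, with the handle at (300,155). The specimen (240,244), bottle (328,203) and beaker (245,333) have not moved.

```bash
python3 -c "
from bench import robot
print(robot.close_job())"
```

```text
the job is handed in; nothing more can be done
None
```

I handed the job in with the magnifier arm tipped back at its stop (about 1.74 rad from the camera), untouched, and the specimen, bottle and beaker where they began; the hand-in returned no verdict.

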